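# Latch the dispensing valve and hold its bayonet head seated

## Robot

A 6-joint arm with a two-finger parallel gripper is mounted at the origin on the work surface. World frame = base frame: x ahead of the robot, y to its left, z up, the work surface at z = 0. Lengths are in mm, angles in degrees, forces in N, time in s.
With the tool pointing down it reaches from about 300 to 850 mm from the base axis. Payload 4.2 kg.
Tool frame: the origin (TCP) lies midway between the tips of the shut fingers; the grasp point (between the pads) lies 19 mm behind it; z points along the fingers, y is the line along which they close (so a half turn about z gives the same grasp; the last joint's range is limited). The gripper opens to 91 mm and grips with 3 to 60 N. Pads are 32 mm wide; open, the fingers measure 118 mm over their backs; the gripper's body (76 mm by 178 mm) begins 60 mm behind the grasp point.
Start: joints at [-65.604, 18.312, 89.639, -0, 72.044, -1.146], TCP at [247.935, -518.821, 182.376] pointing down, gripper open.
Joint ranges: [-177.97, 177.97], [-48.28, 115.42], [12.27, 149.76], [-77.06, 257.06], [2.81, 150.46], [-146.56, 146.56]. Speed limits (degrees/s): [147.25, 147.25, 180, 180, 180, 180].

## Interface

Orientations are given as [roll, pitch, yaw] about the fixed x, y, z axes, in that order (R = Rz(yaw) Ry(pitch) Rx(roll)).
In Python, from workcell import env gives the robot as it stands.
- The arm moves only by the shell command python3 -m jog 'ROWS' [FORCE]. ROWS is a JSON object of lists of equal length, an entry for each row: "jaw": the finger opening in mm, from 0 to 91.2; "slide": the shift along the tool's x, y, z in units of 30 mm (1.0 is 30 mm), a list of three; "spin": the turn about the tool's z in units of 8 degrees (1.0 is 8 degrees). In form: {"jaw": [jaw, ...], "slide": [[dx, dy, dz], ...], "spin": [spin, ...]}. A call has 1 to 10 rows; each row shifts and turns the commanded pose from where the row before left it, along the tool's axes as they then stand; what a row does not reach is not made up. A row lasts 1/10 s, in which the tool goes at most 50 mm and 8.59 degrees, less where a joint would pass 70% of its speed; a pose out of reach is approached as far as the arm can. A call is refused whole if a number of a shift passes 1 or a number of a turn 1, either way. A call with a gripper value outside its range is refused whole. The fingers move at their own pace and stop on an object; FORCE is the grip in N (left out, the last holds). Time passes only in rows, so rows that do not move let the fingers close. It gives the time, the measured TCP pose, the force, the opening and the grip force at its end, in the units of the state.
- env.state(): the state, without advancing time (a new reading comes with each control period).
- env.grab_frame(name): name is "scene" or "top" or "wrist"; returns the picture (480x640x3 uint8, red, green, blue); there is no depth.
- env.camera_model(name): a dict with "fx", "fy", "cx", "cy" (pixels), "camera_from_world" (4x4, takes a point from world to camera coordinates). Camera axes: x right, y up, looking along -z (the intrinsics and any distortion apply to the point x, -y, -z); pixel columns grow to the right and rows downward; lengths in mm; the calibration is good to about 2 mm. A picture is of the moment at which its call begins: read the wrist's pose just before it. camera_model takes no time and is no camera call; for the wrist camera it gives the pose at the moment of the call.
- env.job_done(): hands the job in; it is judged then, once.
The state is a dict: "time_s": time; "qpos": joint angles; "qvel": joint speeds; "effort": joint torques, N m; "ee_pos": TCP position; "ee_rot": TCP orientation; "force": force on the tool from outside, world axes, zero at the start; "torque": the same for the moment, N m; "gripper_width": finger opening in mm; "gripper_force": force on a finger pad.
Only numpy, scipy, OpenCV 4.12 (cv2) and the standard library are available. Lean on these libraries where they do the work, as an engineer would, in place of code of your own. Each camera call takes 0.05 s, during which the arm holds its last target. There are 200 camera calls.

## Task

Swing the hinged latch bar on the valve stand down over the valve's foot until its nose rests in the forked catch. Then take the bayonet head from its parking cup, push its crossbar down through the slot on top of the valve until the head's round flange sits flush on the steel top, and turn it a quarter turn clockwise (seen from above) against the spring. Finish while still gripping it, pressed home and turned, because it springs back if let go; leave the bottle, jar and tray where they are.

Things in the scene. Friction and masses are not known exactly. Their poses are not given: they have to be found in the camera images.
- stand: Fixed valve stand. Origin: underside of its base plate, under the valve's vertical axis; z up. Base plate 150 (x) x 175 (y) x 12 mm, centre at y = -37 mm. On it, centred on the origin, the valve block, 70 x 70 mm, its flat steel top at z = 75 mm. A brass nozzle sticks 26 mm out of the block's -x side at z = 35 mm. The latch lies along x at y = -90 mm.
- socket (a point): Centre of the slot's mouth in the valve's steel top plate, on the valve's axis, 75 mm above the mat. Slot 32 mm long along the stand's x, 11.5 mm wide along its y, through a 6 mm plate with 2 mm chamfered lips. Below: a 36 mm square cavity with a sprung brass driver. Axes as the stand's.
- latch_hinge (a point): On the stand: the latch's hinge axis, at (55, -90, 45) mm in the stand's frame, axis along the stand's y. Axes as the stand's.
- latch_push (a point): On the steel latch bar: middle of its upper face, 70 mm from the hinge axis, where to push; moves with the bar. Bar 16 mm wide, 12 mm thick, reaching 112 mm from the hinge plus a thin 12 mm lip; closed, its upper face is 51 mm above the mat. The catch's two prongs (22 mm apart, 36 mm over all, tops 58 mm above the mat) stand 97 mm from the hinge.
- latch (a joint): Latch angle in rad: 0 = closed, level, nose in the forked catch, pointing along the stand's -x; grows as the nose lifts, up to 1.7. Stiff hinge: it stays where it is left, about 1.5 N at the push point moves it.
- cup: Fixed grey parking cup, does not move: base disc 68 mm across, 6 mm thick, square cup 50 mm outside, 35 mm inside, rim 30 mm above the mat. Origin at the centre of its underside.
- head: Loose bayonet head, 0.12 kg, upright in the cup. Origin: centre of its underside, 12 mm above the mat in the cup, 18 mm below the slot's mouth when home. z up, x along crossbar and grip bar; a half turn changes nothing. Crossbar 28 x 8 mm, z 0 to 7 mm (24 x 4.5 below z = 3); stem 8 mm thick; flange 44 mm across, z 18 to 24; black grip bar 44 (x) x 16 (y) mm, z 24 to 54.
- plunger (a joint): How far the crossbar has pressed the sprung driver down, m: 0 at rest, 0.007 with the flange flush. Contact begins when the head's underside is 11 mm below the slot's mouth; the push rises from 4 to 8 N. The head can turn once its underside is 13 mm below the mouth.
- driver (a joint): Turn of the sprung driver under the slot, in rad: 0 at rest, grows clockwise seen from above, stop at 1.45. Two ridges on it take the crossbar along after up to 0.13 rad of play. It turns one way only; its spring resists with 0.04 to 0.16 N m and turns it back when let go.
- bottle: Loose white bottle, 50 mm across, 120 mm tall; origin at the centre of its underside. A bystander.
- jar: Loose amber jar with white cap, 44 mm across, 50 mm tall; origin at the centre of its underside. A bystander.
- tray: Loose grey tray, 100 x 80 x 25 mm; origin at the centre of its underside. A bystander.
Not all that is in view belongs to the job. What is shaped like the head but brown or turquoise is not meant. Of the things like the stand, leave any that is blue; of the rest the larger one is meant.

How it is judged:
By the outcome, as a careful person would: the job done as asked, in the order asked, and still so for the second after the job is handed in, while the arm keeps its last pose, push and grip.
It also fails if it takes over 67 s, if anything falls off the work surface, if the arm or the gripper's body presses on something with over 40 N, if the wrist force passes 120 N, or if a joint passes its speed limit or range.

## Working session

There is one attempt and no reset: what is moved stays moved. The work goes in short steps, Python scripts to look and compute and a shell command to move; the robot and the scene stay as the last step left them, time stands still between calls to the robot, and variables do not carry over. Pictures are saved under pics/ and viewed, at most 10 in all, crops included, and the job is handed in when it is done.

```bash
ls; mkdir -p pics
python3 - <<'E'
from workcell import env
import cv2,numpy as np
s=env.state();print({k:np.round(v,2).tolist() for k,v in s.items()})
for n in("scene","top"):
    im=env.grab_frame(n);cv2.imwrite(f"pics/{n}0.png",im[:,:,::-1]);m=env.camera_model(n);print(n,{k:np.round(v,3).tolist() if not isinstance(v,str) else v for k,v in m.items()})
E
```

```text
pics
{'time_s': 0.0, 'qpos': [-65.6, 18.35, 89.71, -0.0, 72.04, -1.15], 'qvel': [-0.0, -0.02, -0.06, -0.08, 0.13, 0.08], 'effort': [0.0, -41.25, -23.2, 0.07, 0.05, -0.0], 'ee_pos': [247.7, -518.29, 181.52], 'ee_rot': [-179.9, -0.0, 25.54], 'force': [1.06, 0.88, 0.02], 'torque': [-0.04, -0.02, 0.04], 'gripper_force': 0.0, 'gripper_width': 91.31}
scene {'fx': 522.745, 'fy': 522.745, 'cx': 324.174, 'cy': 241.523, 'camera_from_world': [[-0.363, 0.932, -0.013, 176.717], [-0.585, -0.217, 0.782, 205.409], [0.726, 0.291, 0.623, -1488.722], [0.0, 0.0, 0.0, 1.0]]}
top {'fx': 552.34, 'fy': 552.34, 'cx': 321.813, 'cy': 232.868, 'camera_from_world': [[-0.022, -1.0, 0.011, -8.561], [0.998, -0.022, 0.054, -445.957], [-0.053, 0.012, 0.999, -1297.972], [0.0, 0.0, 0.0, 1.0]]}
```

View pics/scene0.png

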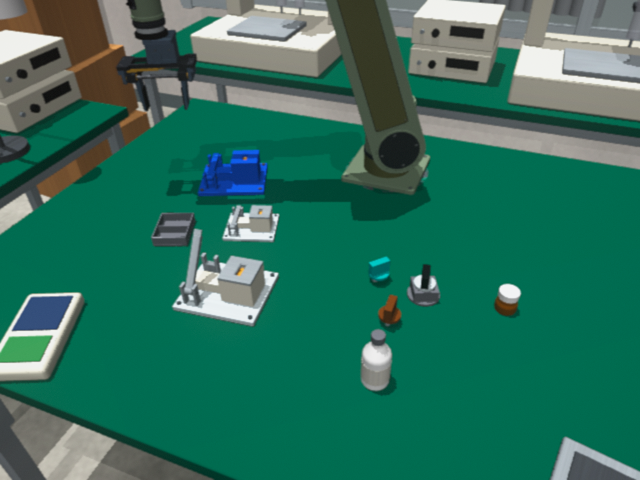

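View pics/top0.png

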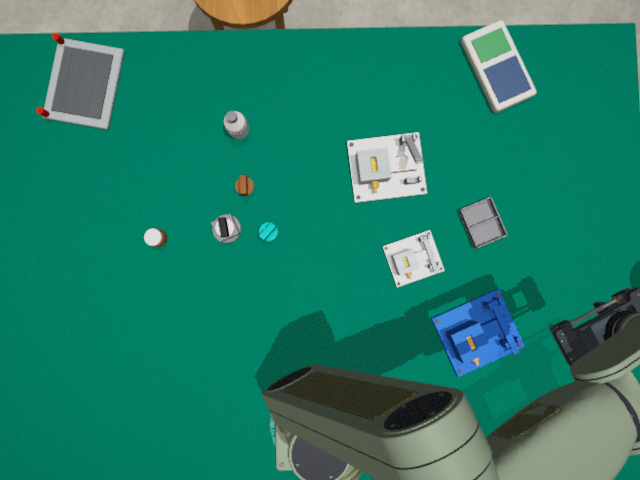

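Scene/top views. Three stand-like things: blue (top 478,333) is excluded; small white (top 412,260) and large white (top 387,167) remain, so the larger one at 387,167 is meant. Heads: turquoise (268,231) and brown (244,185) are excluded; the black grip in the grey cup (226,228) is meant. I'll confirm both in one enlarged crop and measure.

```bash
cat > h.py <<'E'
import numpy as np,cv2
from workcell import env
def ray(m,u,v,z):
    T=np.array(m["camera_from_world"]);R=T[:3,:3];c=-R.T@T[:3,3]
    d=R.T@np.array([(u-m["cx"])/m["fx"],-(v-m["cy"])/m["fy"],-1.])
    return (c+d*(z-c[2])/d[2])
def proj(m,p):
    T=np.array(m["camera_from_world"]);q=T[:3,:3]@np.array(p)+T[:3,3]
    return np.array([m["cx"]+m["fx"]*q[0]/-q[2],m["cy"]-m["fy"]*q[1]/-q[2]])
E
python3 - <<'E'
from h import *
im=cv2.imread("pics/top0.png");m=env.camera_model("top")
cv2.imwrite("pics/crop0.png",cv2.resize(im[105:275,205:440],None,fx=3.4,fy=3.4,interpolation=cv2.INTER_CUBIC))
hsv=cv2.cvtColor(im,cv2.COLOR_BGR2HSV)
def blobs(mask,off,z,minA=15):
    for c in cv2.findContours(mask.astype(np.uint8),0,1)[0]:
        if cv2.contourArea(c)<minA: continue
        r=cv2.minAreaRect(c);b=cv2.boxPoints(r)+off
        w=np.array([ray(m,*p,z)[:2] for p in b]);e=w[1]-w[0],w[2]-w[1]
        print(z,"px",np.round(b.mean(0),1),"ctr",w.mean(0).round(1),"len",[round(np.linalg.norm(x),1) for x in e],"ang",[round(np.degrees(np.arctan2(x[1],x[0])),1) for x in e])
print("plate");x,y=335,120;sub=hsv[y:215,x:435];blobs((sub[...,1]<90),np.array([x,y]),12,500)
print("blocktop: gray");s=sub;blobs((s[...,1]<40)&(s[...,2]>120)&(s[...,2]<200),np.array([x,y]),75,100)
print("slot");blobs((s[...,1]>120)&(s[...,0]>10)&(s[...,0]<32),np.array([x,y]),75,8)
print("grip");x,y=205,205;s=hsv[y:250,x:250];blobs(s[...,2]<55,np.array([x,y]),66)
print("cup");blobs(s[...,1]<60,np.array([x,y]),6,100)
E
```

```text
plate
12 px [386.6 166.9] ctr [ 600.3 -176.9] len [np.float64(177.7), np.float64(151.8)] ang [np.float64(-83.9), np.float64(-174.8)]
blocktop: gray
75 px [368.8 166.4] ctr [ 591.4 -128. ] len [np.float64(88.8), np.float64(78.1)] ang [np.float64(-83.0), np.float64(-173.6)]
75 px [408.2 150.2] ctr [ 626.8 -218.8] len [np.float64(58.8), np.float64(79.0)] ang [np.float64(-83.9), np.float64(-174.8)]
slot
75 px [374.  186.5] ctr [ 545.1 -138.4] len [np.float64(13.6), np.float64(25.1)] ang [np.float64(-91.2), np.float64(178.4)]
75 px [374. 164.] ctr [ 596.6 -139.8] len [np.float64(9.1), np.float64(27.5)] ang [np.float64(-91.2), np.float64(178.4)]
grip
66 px [225.9 227.3] ctr [460.1 199.7] len [np.float64(41.2), np.float64(13.3)] ang [np.float64(-7.1), np.float64(-97.6)]
cup
6 px [226.  228.2] ctr [462.1 209.1] len [np.float64(66.8), np.float64(67.0)] ang [np.float64(-54.0), np.float64(-144.2)]
```

View pics/crop0.png

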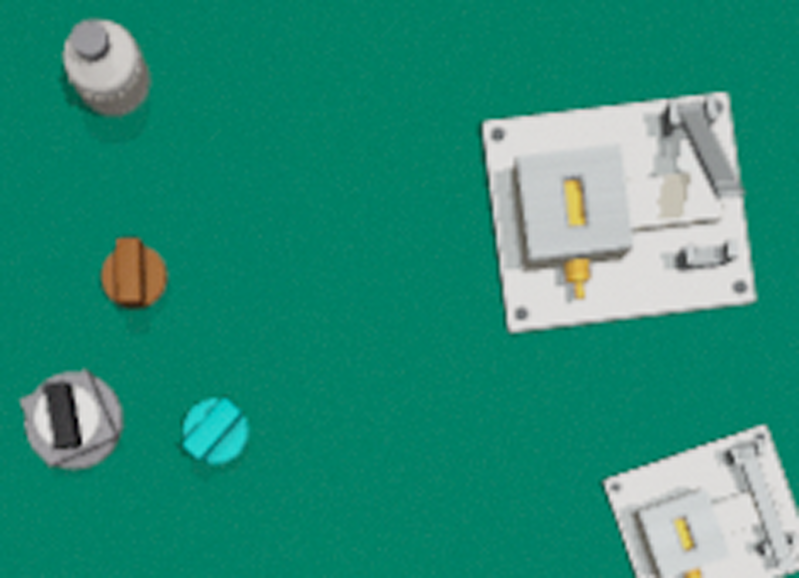

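The crop confirms it: large white stand with slot at crop (575,203), hinge (690,115), catch (705,255), nozzle downwards (stand −x ≈ world −x); black head in grey cup at (65,415). Now the latch angle from both views, plus a cross-check of the head.

Run:
```python
from h import *
mt=env.camera_model("top");ms=env.camera_model("scene")
def tri(pt,ps):
    L=[]
    for m,p in((mt,pt),(ms,ps)):
        a=ray(m,*p,0);b=ray(m,*p,200);L.append((a,(b-a)/np.linalg.norm(b-a)))
    A=sum(np.eye(3)-np.outer(d,d) for a,d in L);B=sum((np.eye(3)-np.outer(d,d))@a for a,d in L)
    x=np.linalg.solve(A,B);return x.round(1),[round(np.linalg.norm((np.eye(3)-np.outer(d,d))@(x-a)),1) for a,d in L]
print("nose",tri((419.5,160.9),(196,233)))
yaw=np.radians(5.6);R=np.array([[np.cos(yaw),-np.sin(yaw),0],[np.sin(yaw),np.cos(yaw),0],[0,0,1]]);o=np.array([596.7,-140,0])
h=o+R@[55,-90,45];print("hinge",h.round(1),proj(mt,h),proj(ms,h))
im=cv2.imread("pics/scene0.png");hsv=cv2.cvtColor(im,cv2.COLOR_BGR2HSV)
print("slot",proj(ms,o+[0,0,75]), proj(mt,o+[0,0,75]))
s=hsv[255:290,225:260];k=(s[...,1]>120)&(s[...,0]>10)&(s[...,0]<32);yx=np.argwhere(k);print("slot scene",yx.mean(0)[::-1]+[225,255])
g=(hsv[260:300,410:440,2]<55);yx=np.argwhere(g);print("grip scene bbox",yx.min(0)[::-1]+[410,260],yx.max(0)[::-1]+[410,260])
# predicted grip corners
a=np.radians(-7);c=np.array([460.1,199.7,0])
for dx,dy in((22,8),(22,-8),(-22,8),(-22,-8)):print(proj(ms,c+[dx*np.cos(a)-dy*np.sin(a),dx*np.sin(a)+dy*np.cos(a),66]).round(1))
```

```text
nose (array([ 590.6, -232.1,  136.1]), [np.float64(0.2), np.float64(0.2)])
hinge [ 660.2 -224.2   45. ] [407.93911489 138.55546978] [188.21732664 289.8123764 ]
slot [238.9548239  268.60309703] [374.06825283 163.94532179]
slot scene [239.89655172 270.93103448]
grip scene bbox [411 265] [429 294]
[420.8 276.7]
[413.2 274.2]
[428.2 263.7]
[420.8 261.4]
```

Run:
```python
import cv2
a=cv2.imread("pics/scene0.png");p=cv2.resize(a[225:330,165:285],None,fx=3.3,fy=5.7*3.3/5.7,interpolation=2);q=cv2.resize(a[255:325,360:445],None,fx=4.5,fy=4.5,interpolation=2)
import numpy as np;h=min(p.shape[0],q.shape[0]);cv2.imwrite("pics/crop1.png",np.hstack([p[:h],q[:h]]));print(p.shape,q.shape)
```

```text
(346, 396, 3) (315, 382, 3)
```

View pics/crop1.png

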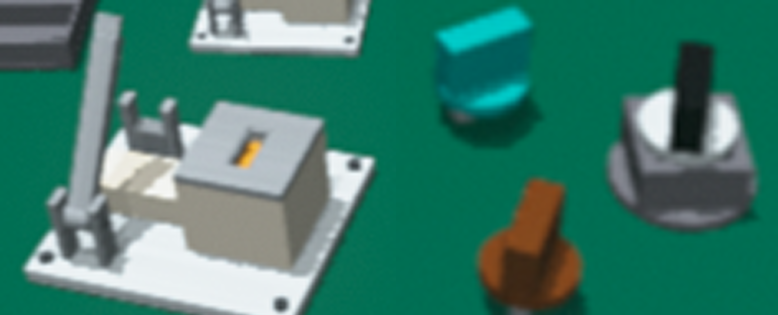

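The crop shows the latch nose at about (107,17) leaning over; the triangulated nose (591,-232,136) is 115 mm from the hinge, so θ≈0.92 rad. The black grip is in the cup at (690,95). Heading to the latch, jaw shut.

```bash
python3 -m jog '{"jaw":[0,0,0,0,0,0,0,0,0,0],"slide":[[0.5,-0.1,0],[1,-0.2,0],[1,-0.2,0],[1,-0.2,0],[1,-0.2,0],[1,-0.2,0],[1,-0.2,0],[1,-0.2,0],[1,-0.2,0],[1,-0.2,0]],"spin":[0,0,0,0,0,0,0,0,0,0]}' 20; python3 -m jog '{"jaw":[0,0,0,0,0,0,0,0],"slide":[[1,-0.2,0],[1,-0.2,0],[1,-0.2,0],[1,-0.2,0],[1,-0.2,0],[0.7,-0.2,0],[0.48,-0.15,0],[0,0,0]],"spin":[0,0,0,0,0,0,0,0]}'; python3 -m jog '{"jaw":[0,0,0,0,0,0,0,0,0,0],"slide":[[0,0,0],[0,0,0],[0,0,0],[0,0,0],[0,0,0],[0,0,0],[0,0,0],[0,0,0],[0,0,0],[0,0,0]],"spin":[-0.5,-1,-1,-1,-1,-1,-1,-1,-1,-0.26]}'
```

```text
time_s: 1.1
ee_pos: [481.8, -342.4, 182.2]
ee_rot: [-180.0, -0.0, 25.6]
force: [0.5, -0.3, -0.4]
gripper_width: 14.3
gripper_force: 0.0
time_s: 1.9
ee_pos: [631.2, -226.3, 181.9]
ee_rot: [-180.0, 0.0, 25.7]
force: [-0.6, -0.1, 0.6]
gripper_width: 0.6
gripper_force: 0.0
time_s: 2.9
ee_pos: [629.1, -229.1, 182.6]
ee_rot: [-180.0, 0.0, 95.7]
force: [-0.7, -0.6, -0.1]
gripper_width: 0.5
gripper_force: 0.0
```

```bash
python3 -m jog '{"jaw":[0,0,0,0,0,0,0,0,0,0],"slide":[[0,0,0.8],[0,0,0.8],[0,0,0.35],[0,0,0.35],[0,-0.13,0.1],[0,-0.13,0.1],[0,-0.18,0.19],[0,-0.18,0.19],[0,-0.11,0.16],[0,-0.11,0.16]],"spin":[0,0,0,0,0,0,0,0,0,0]}'; python3 -m jog '{"jaw":[0,0,0,0,0,0,0,0,0,0],"slide":[[0,-0.09,0.18],[0,-0.09,0.18],[0,-0.06,0.19],[0,-0.06,0.19],[0,-0.03,0.2],[0,-0.03,0.15],[0,0,0.1],[0,0,0.06],[0,0,0.04],[0,0,0]],"spin":[0,0,0,0,0,0,0,0,0,0]}'
python3 - <<'E'
from h import *
im=env.grab_frame("scene")[:,:,::-1];cv2.imwrite("pics/latch.png",cv2.resize(im[200:340,150:310],None,fx=4,fy=4,interpolation=2));print(env.state()["ee_pos"],env.state()["force"])
E
```

```text
time_s: 3.9
ee_pos: [605.1, -230.6, 86.4]
ee_rot: [180.0, 0.0, 95.6]
force: [0.1, -0.5, 0.7]
gripper_width: 0.8
gripper_force: 0.4
time_s: 4.9
ee_pos: [594.6, -231.6, 47.6]
ee_rot: [180.0, 0.0, 95.6]
force: [0.2, -0.8, 0.2]
gripper_width: 0.7
gripper_force: 0.0
[ 594.66090164 -231.55944086   47.68022054] [-0.19457337  0.17889375 -0.58327311]
```

View pics/latch.png

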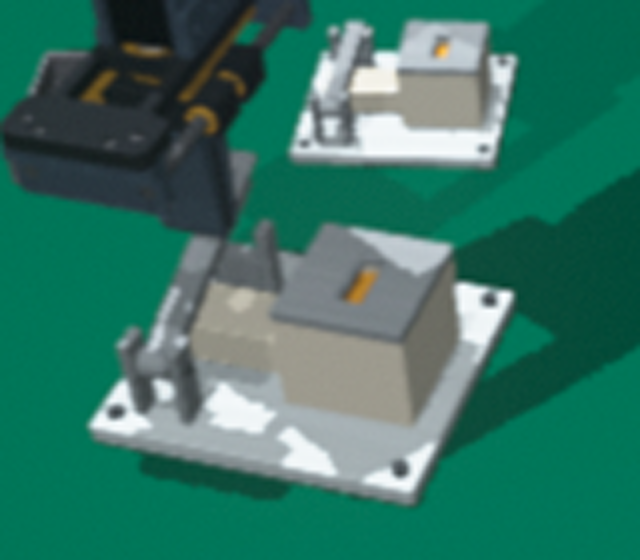

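The view shows the fingers over the bar near (215,225) with the catch prong at (265,235), but there was no stop force at z=47.6. I'll lift and look with the wrist camera.

```bash
python3 -m jog '{"jaw":[0,0,0,0,0,0,0],"slide":[[0,0,-0.5],[0,0,-1],[0,0,-1],[0,0,-1],[0,1,-1],[0,1,-0.5],[0,0,0]],"spin":[0,0,0,0,0,0,0]}'
python3 - <<'E'
from h import *
ms=env.camera_model("scene");mw=env.camera_model("wrist")
w=env.grab_frame("wrist")[:,:,::-1];s=env.grab_frame("scene")[:,:,::-1]
cv2.imwrite("pics/w1.png",w);cv2.imwrite("pics/s1.png",s)
yaw=np.radians(5.6);R=np.array([[np.cos(yaw),-np.sin(yaw),0],[np.sin(yaw),np.cos(yaw),0],[0,0,1]]);o=np.array([596.7,-140,0])
for n,p in(("bar end0",(55-112,-90,51)),("lip",(55-124,-90,48)),("hinge",(55,-90,45)),("prongs",(-42,-90,58)),("slot",(0,0,75))):
    q=o+R@np.array(p);print(n,((proj(ms,q)-[165,215])*4.4).round(),proj(mw,q).round())
c=cv2.resize(s[215:325,165:285],None,fx=4.4,fy=4.4,interpolation=2)
cv2.imwrite("pics/pair.png",np.hstack([cv2.resize(c,(400,367)),cv2.resize(w,(400,300),interpolation=3)[:367] if 0 else cv2.copyMakeBorder(cv2.resize(w,(400,300),interpolation=3),0,67,0,0,0)]))
E
```

```text
time_s: 5.65
ee_pos: [658.6, -225.5, 200.3]
ee_rot: [179.6, 0.2, 95.7]
force: [0.5, -0.3, -0.3]
gripper_width: 0.5
gripper_force: 0.0
bar end0 [206. 167.] [212. 216.]
lip [218. 156.] [202. 216.]
hinge [102. 329.] [317. 215.]
prongs [191. 175.] [225. 217.]
slot [325. 236.] [259. 126.]
```

View pics/pair.png

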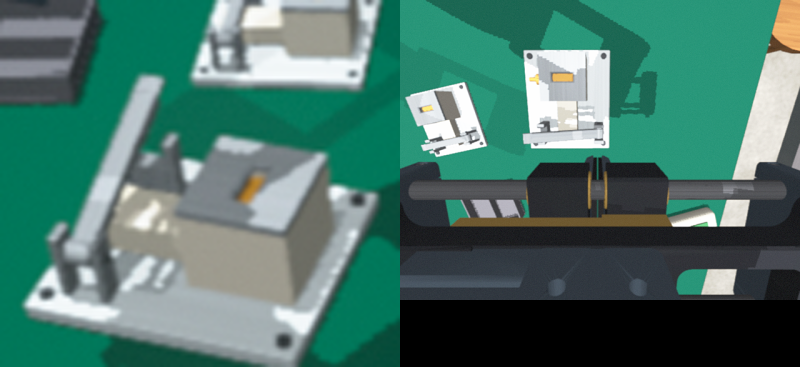

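Run:
```python
from h import *
ms=env.camera_model("scene");mw=env.camera_model("wrist");s=env.state()
yaw=np.radians(5.6);R=np.array([[np.cos(yaw),-np.sin(yaw),0],[np.sin(yaw),np.cos(yaw),0],[0,0,1]]);o=np.array([596.7,-140,0])
T=np.array([594.6,-231.6,47.6])
for d in((0,0,0),(13,16,0),(13,-16,0),(-13,16,0),(0,0,19),(13,16,60)):print("latch.png tcp+",d,((proj(ms,T+R@np.array(d))-[150,200])*4).round())
for th in(0,.2,.3,.4,.92):
    for L in (66,112,124):
        p=o+R@np.array([55-L*np.cos(th)+6*np.sin(th),-90,45+L*np.sin(th)+6*np.cos(th)]);print(th,L,"z",p[2].round(),"latch.png",((proj(ms,p)-[150,200])*4).round(),"pair",((proj(ms,p)-[165,215])*4.4*.758).round(),"wrist/pair",(proj(mw,p)*.625+[400,0]).round())
print("tcp in wrist/pair",(proj(mw,s["ee_pos"])*.625+[400,0]).round())
```

```text
latch.png tcp+ (0, 0, 0) [209. 271.]
latch.png tcp+ (13, 16, 0) [226. 292.]
latch.png tcp+ (13, -16, 0) [170. 281.]
latch.png tcp+ (-13, 16, 0) [248. 260.]
latch.png tcp+ (0, 0, 19) [203. 243.]
latch.png tcp+ (13, 16, 60) [208. 202.]
0 66 z 51.0 latch.png [210. 266.] pair [125. 172.] wrist/pair [563. 136.]
0 112 z 51.0 latch.png [248. 212.] pair [156. 126.] wrist/pair [536. 136.]
0 124 z 51.0 latch.png [257. 198.] pair [164. 115.] wrist/pair [529. 136.]
0.2 66 z 64.0 latch.png [204. 250.] pair [120. 159.] wrist/pair [563. 137.]
0.2 112 z 73.0 latch.png [239. 183.] pair [149. 103.] wrist/pair [534. 138.]
0.2 124 z 76.0 latch.png [248. 167.] pair [156.  89.] wrist/pair [526. 139.]
0.3 66 z 70.0 latch.png [200. 244.] pair [116. 153.] wrist/pair [564. 138.]
0.3 112 z 84.0 latch.png [233. 172.] pair [144.  93.] wrist/pair [534. 140.]
0.3 124 z 87.0 latch.png [241. 153.] pair [151.  78.] wrist/pair [526. 140.]
0.4 66 z 76.0 latch.png [195. 238.] pair [113. 149.] wrist/pair [565. 139.]
0.4 112 z 94.0 latch.png [226. 161.] pair [139.  84.] wrist/pair [535. 141.]
0.4 124 z 99.0 latch.png [234. 142.] pair [145.  68.] wrist/pair [527. 142.]
0.92 66 z 101.0 latch.png [166. 230.] pair [ 88. 141.] wrist/pair [578. 142.]
0.92 112 z 138.0 latch.png [179. 138.] pair [100.  65.] wrist/pair [554. 148.]
0.92 124 z 147.0 latch.png [183. 114.] pair [102.  45.] wrist/pair [547. 150.]
tcp in wrist/pair [598. 163.]
```

```bash
cat > snap.py <<'E'
import sys;from h import *
s=env.state();im=env.grab_frame("scene")[:,:,::-1];cv2.imwrite(f"pics/{sys.argv[1]}.png",im)
w=env.grab_frame("wrist")[:,:,::-1];cv2.imwrite(f"pics/{sys.argv[1]}w.png",w);print(s["ee_pos"].round(1),s["force"].round(1)) if hasattr(s["force"],"round") else print(s["ee_pos"],s["force"])
E
python3 -m jog '{"jaw":[0,0,0,0,0,0],"slide":[[0,-0.7,0.5],[0,-0.8,1],[0,-0.7,1],[0,0,1],[0,0,0.5],[0,0,0]],"spin":[0,0,0,0,0,0]}'; python3 snap.py a
python3 -m jog '{"jaw":[0,0,0,0,0],"slide":[[0,0,0.15],[0,0,0.15],[0,0,0.15],[0,0,0.15],[0,0,0]],"spin":[0,0,0,0,0]}'; python3 snap.py b
python3 -m jog '{"jaw":[0,0,0,0,0],"slide":[[0,0,0.12],[0,0,0.12],[0,0,0.1],[0,0,0.05],[0,0,0]],"spin":[0,0,0,0,0]}'; python3 snap.py c
python3 - <<'E'
from h import *
I=[cv2.imread(f"pics/{k}.png")[225:310,170:260] for k in "abc"]
print(cv2.imwrite("pics/comp.png",np.hstack([cv2.resize(i,None,fx=2.95,fy=2.95,interpolation=2) for i in I])))
E
```

```text
time_s: 6.35
ee_pos: [584.6, -231.2, 74.3]
ee_rot: [-179.6, -0.2, 95.6]
force: [-0.1, -0.4, 0.1]
gripper_width: 0.8
gripper_force: 0.0
[ 584.6 -231.2   74.3] [-0.1 -0.4  0.1]
time_s: 6.95
ee_pos: [588.0, -231.9, 58.8]
ee_rot: [-179.9, -0.0, 95.6]
force: [-0.9, 0.6, -1.3]
gripper_width: 0.2
gripper_force: 0.0
[ 588.  -231.9   58.8] [-0.9  0.6 -1.3]
time_s: 7.55
ee_pos: [588.4, -232.1, 47.6]
ee_rot: [-180.0, -0.0, 95.6]
force: [0.3, 0.1, 0.3]
gripper_width: 0.5
gripper_force: 0.0
[ 588.4 -232.1   47.6] [0.3 0.1 0.3]
True
```

View pics/comp.png

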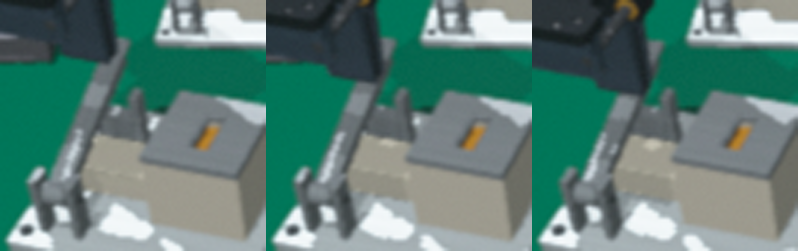

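Run:
```python
from h import *
ms=env.camera_model("scene");mt=env.camera_model("top")
for k,(u,v),z,t in(("a",(112,62),74.3,(584.6,-231.2)),("b",(376-266,82),58.8,(588,-231.9)),("c",(645-532,92),47.6,(588.4,-232.1))):
    px=(170+u/2.95,225+v/2.95)
    print(k,"corner at tip z",ray(ms,*px,z).round(1),"at z+36",ray(ms,*px,z+36).round(1),"tcp proj comp",((proj(ms,[*t,z])-[170,225])*2.95).round(), "dark V",)
    im=cv2.imread(f"pics/{k}.png");w=cv2.imread(f"pics/{k}w.png")
    p=proj(ms,[*t,z]);x,y=int(p[0]),int(p[1]);print(im[y-12:y+6:2,x-8:x+10:2].mean(-1).astype(int))
s=env.state();m=env.camera_model("wrist");print(proj(m,s["ee_pos"]),m["fx"]);T=np.array(m["camera_from_world"]);print((T@np.r_[s["ee_pos"],1]).round(1))
w=cv2.imread("pics/cw.png");I=np.hstack([cv2.resize(w[180:300,220:400],None,fx=2.2,fy=2.2,interpolation=2),cv2.resize(cv2.imread("pics/w1.png")[180:300,220:400],None,fx=2.2,fy=2.2,interpolation=2)])
cv2.imwrite("pics/fing.png",I)
```

```text
a corner at tip z [ 555.1 -237.    74.3] at z+36 [ 591.8 -208.6  110.3] tcp proj comp [97. 89.] dark V
[[ 54  54  54  56  56  55  43  55 105]
 [ 65  65  62  56  52  57  55 103 102]
 [ 69  69  70  69  87 108 105 111  87]
 [ 69  68  69  70 100 115 113 106  75]
 [ 69  70  68  77 109 113 111  95  73]
 [ 68  69  69 109 130 117 113  78  73]
 [ 69  69  82 133 139 139 118  71  72]
 [ 69  68 105 139 138 135  89  70  63]
 [ 69  74 121 140 138 124  76  72  62]]
b corner at tip z [ 559.7 -238.6   58.8] at z+36 [ 595.4 -210.6   94.8] tcp proj comp [ 97. 108.] dark V
[[ 52  55  57  57  55  56  40  40  66]
 [ 62  58  53  54  55  54  47  61  72]
 [ 69  70  70  92 106  99  84  74  74]
 [ 69  68  78 113 115 112 100  72  72]
 [ 69  69 104 138 137 132  87  71  65]
 [ 69  76 123 141 138 123  76  70  63]
 [ 69  94 138 140 138 104  81 121 105]
 [ 72 101 121 132 129  80  93 103 103]
 [ 79 112 112 110  98  80  95  96  97]]
c corner at tip z [ 557.8 -239.2   47.6] at z+36 [ 593.  -211.7   83.6] tcp proj comp [ 99. 120.] dark V
[[ 55  56  55  56  55  53  39  45  69]
 [ 60  53  53  55  53  55  44  63  69]
 [ 70  71  99 109  98  83  59  69  65]
 [ 69  85 137 139 134 101  73  64  61]
 [ 68 108 140 138 132  84  90  98 115]
 [ 83 133 139 136 115  75  99 105 114]
 [ 93 119 125 122  91  84  94  96  99]
 [106 113 111 102  75  95  94  94  96]
 [115 110 110  91  81  97  93  94  94]]
[317.55603734 261.18009832] 334.4329597699423
[   1.2  -16.3 -212.4    1. ]
```

View pics/fing.png

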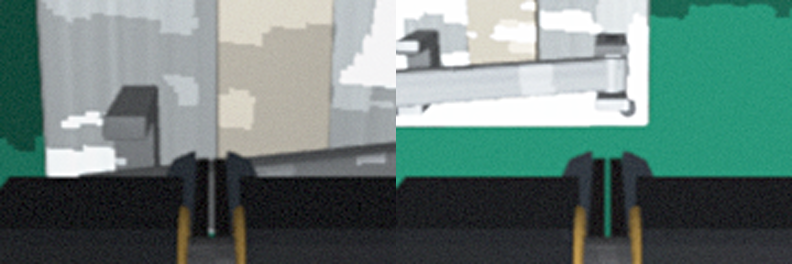

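The panels show the fingers lying over the bar, its nose (comp 655,48) still lifted. The visible finger end is about 20 mm above the reported TCP, so I hadn't pushed far enough. I'll continue down in small steps and watch the force.

```bash
python3 -m jog '{"jaw":[0,0,0,0,0],"slide":[[0,0,0.1],[0,0,0.1],[0,0,0.1],[0,0,0.05],[0,0,0]],"spin":[0,0,0,0,0]}'; python3 snap.py d; python3 -m jog '{"jaw":[0,0,0,0],"slide":[[0,0,0.1],[0,0,0.05],[0,0,0.03],[0,0,0]],"spin":[0,0,0,0]}'; python3 snap.py e
python3 - <<'E'
from h import *
# first row/col of bar nose: light-grey vs green right of finger, per picture
for k in "abcde":
    im=cv2.imread(f"pics/{k}.png").astype(int);g=im[232:262,205:222];sat=g.max(-1)-g.min(-1)
    ys,xs=np.nonzero((sat<25)&(g.mean(-1)>75));print(k,len(ys),"top rows",ys[:6]+232,"cols",xs[:6]+205)
E
```

```text
time_s: 8.15
ee_pos: [588.3, -232.0, 37.0]
ee_rot: [-180.0, -0.0, 95.6]
force: [0.0, 0.1, -0.6]
gripper_width: 0.4
gripper_force: 0.0
[ 588.3 -232.    37. ] [ 0.   0.1 -0.6]
time_s: 8.65
ee_pos: [588.4, -232.1, 31.9]
ee_rot: [-180.0, -0.0, 95.6]
force: [-0.2, 1.0, -1.0]
gripper_width: 0.5
gripper_force: 0.0
[ 588.4 -232.1   31.9] [-0.2  1.  -1. ]
a 114 top rows [238 238 239 239 239 240] cols [209 210 210 211 212 210]
b 74 top rows [238 238 239 239 239 239] cols [209 210 209 210 211 212]
c 67 top rows [239 239 239 239 240 240] cols [209 210 211 212 209 210]
d 65 top rows [243 243 243 243 243 244] cols [210 211 212 213 214 210]
e 65 top rows [245 245 245 245 245 246] cols [210 211 212 213 214 210]
```

```bash
python3 -m jog '{"jaw":[0,0,0,0],"slide":[[0,0,0.07],[0,0,0.07],[0,0,0.03],[0,0,0]],"spin":[0,0,0,0]}'; python3 snap.py f; python3 -m jog '{"jaw":[0,0,0,0],"slide":[[0,0,0.05],[0,0,0.05],[0,0,0],[0,0,0]],"spin":[0,0,0,0]}'; python3 snap.py g
python3 - <<'E'
from h import *
for k in "fg":
    im=cv2.imread(f"pics/{k}.png").astype(int);g=im[232:262,205:222];sat=g.max(-1)-g.min(-1)
    ys,xs=np.nonzero((sat<25)&(g.mean(-1)>75));print(k,len(ys),"top rows",ys[:6]+232,"cols",xs[:6]+205)
E
```

```text
time_s: 9.15
ee_pos: [588.4, -232.1, 26.7]
ee_rot: [-180.0, -0.0, 95.6]
force: [0.3, 0.1, -0.5]
gripper_width: 0.4
gripper_force: 0.0
[ 588.4 -232.1   26.7] [ 0.3  0.1 -0.5]
time_s: 9.65
ee_pos: [588.5, -232.1, 23.9]
ee_rot: [180.0, -0.0, 95.6]
force: [0.1, -0.3, 0.1]
gripper_width: 0.3
gripper_force: 0.0
[ 588.5 -232.1   23.9] [ 0.1 -0.3  0.1]
f 72 top rows [247 247 248 248 248 248] cols [212 213 211 212 213 214]
g 70 top rows [249 249 249 249 249 249] cols [210 211 212 213 214 215]
```

```bash
python3 -m jog '{"jaw":[0,0,0,0],"slide":[[0,0,0.05],[0,0,0.03],[0,0,0],[0,0,0]],"spin":[0,0,0,0]}'; python3 snap.py i; python3 -m jog '{"jaw":[0,0,0,0],"slide":[[0,0,0.05],[0,0,0.03],[0,0,0],[0,0,0]],"spin":[0,0,0,0]}'; python3 snap.py j
python3 - <<'E'
from h import *
for k in "ij":
    im=cv2.imread(f"pics/{k}.png").astype(int);g=im[232:262,205:222];sat=g.max(-1)-g.min(-1)
    ys,xs=np.nonzero((sat<25)&(g.mean(-1)>75));print(k,len(ys),"top rows",ys[:6]+232,"cols",xs[:6]+205)
I=[cv2.imread(f"pics/j.png")[225:310,170:260],cv2.imread(f"pics/jw.png")[150:300,200:400]]
cv2.imwrite("pics/comp2.png",np.hstack([cv2.resize(I[0],(420,397),interpolation=2),cv2.resize(I[1],(380,285),interpolation=2)[:397] if 0 else cv2.copyMakeBorder(cv2.resize(I[1],(380,285),interpolation=2),0,112,0,0,0)]))
E
```

```text
time_s: 10.15
ee_pos: [588.5, -232.1, 21.5]
ee_rot: [-180.0, -0.0, 95.6]
force: [0.9, 0.0, 0.7]
gripper_width: 0.7
gripper_force: 0.0
[ 588.5 -232.1   21.5] [0.9 0.  0.7]
time_s: 10.65
ee_pos: [588.5, -232.2, 19.6]
ee_rot: [180.0, 0.0, 95.6]
force: [-1.2, 0.2, 4.6]
gripper_width: 0.3
gripper_force: 2.3
[ 588.5 -232.2   19.6] [-1.2  0.2  4.6]
i 67 top rows [250 250 250 250 250 251] cols [211 212 213 214 215 211]
j 63 top rows [251 251 251 251 251 251] cols [211 212 213 214 215 216]
```

```bash
python3 -m jog '{"jaw":[0,0,0],"slide":[[0,0,0.05],[0,0,0],[0,0,0]],"spin":[0,0,0]}'; python3 -m jog '{"jaw":[0,0,0,0,0,0,0,0,0],"slide":[[0,0,-0.1],[0,0,-0.3],[0,0,-0.7],[0,0,-1],[0,0,-1],[0,0,-1],[0,0,-1],[0,0,-1],[0,0,0]],"spin":[0,0,0,0,0,0,0,0,0]}'; python3 snap.py k
python3 - <<'E'
from h import *
ms=env.camera_model("scene");mw=env.camera_model("wrist");
for k in "jk":
    im=cv2.imread(f"pics/{k}.png").astype(int);g=im[232:262,205:222];sat=g.max(-1)-g.min(-1)
    ys,xs=np.nonzero((sat<25)&(g.mean(-1)>75));print(k,len(ys),"top rows",ys[:6]+232,"cols",xs[:6]+205)
yaw=np.radians(5.6);R=np.array([[np.cos(yaw),-np.sin(yaw),0],[np.sin(yaw),np.cos(yaw),0],[0,0,1]]);o=np.array([596.7,-140,0])
for p in((55-112,-90,51),(-69,-90,48),(55,-90,51),(-42,-90,58),(0,0,75)):
    q=o+R@np.array(p);print(p,"comp",((proj(ms,q)-[170,225])*4.67).round(),"wrist crop",((proj(mw,q)-[120,60])*1.36+[420,0]).round())
I=[cv2.imread(f"pics/k.png")[225:310,170:260],cv2.imread(f"pics/kw.png")[60:352,120:400]]
cv2.imwrite("pics/comp3.png",np.hstack([cv2.resize(I[0],(420,397),interpolation=2),cv2.resize(I[1],(380,397),interpolation=2)]))
E
```

```text
time_s: 11.05
ee_pos: [588.6, -232.2, 19.4]
ee_rot: [180.0, 0.0, 95.6]
force: [-3.2, 1.2, 12.0]
gripper_width: 0.2
gripper_force: 6.1
time_s: 11.95
ee_pos: [591.1, -233.1, 205.7]
ee_rot: [179.5, 0.3, 95.6]
force: [1.3, 0.3, 0.4]
gripper_width: 0.4
gripper_force: 0.0
[ 591.1 -233.1  205.7] [1.3 0.3 0.4]
j 63 top rows [251 251 251 251 251 251] cols [211 212 213 214 215 216]
k 110 top rows [251 251 251 251 251 252] cols [212 213 214 215 216 211]
(-57, -90, 51) comp [196. 130.] wrist crop [637. 213.]
(-69, -90, 48) comp [208. 119.] wrist crop [622. 212.]
(55, -90, 51) comp [ 83. 293.] wrist crop [779. 213.]
(-42, -90, 58) comp [179. 139.] wrist crop [655. 214.]
(0, 0, 75) comp [322. 204.] wrist crop [712.  90.]
```

View pics/comp3.png

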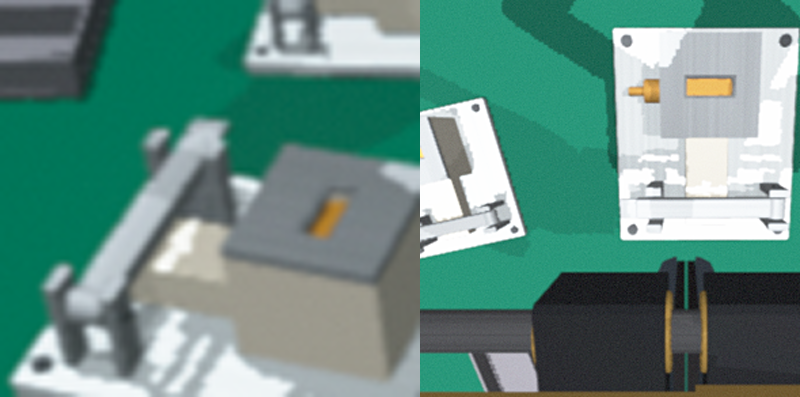

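The latch is closed: the bar lies level between the prongs, nose at comp (205,130), predicted (196,130). Now I'll refine the stand pose and check the wrist calibration against the plate size.

Run:
```python
from h import *
m=env.camera_model("wrist");s=env.state();T=np.array(m["camera_from_world"]);print("cam",(-T[:3,:3].T@T[:3,3]).round(1),np.round(T[:3,:3],3).tolist(),"fx",m["fx"],m["cx"],m["cy"],s["ee_pos"],s["ee_rot"])
im=cv2.imread("pics/kw.png");hsv=cv2.cvtColor(im,cv2.COLOR_BGR2HSV)
sub=(hsv[60:245,240:420,1]<100).astype(np.uint8)
for c in cv2.findContours(sub,0,1)[0]:
    if cv2.contourArea(c)<3000: continue
    q=cv2.approxPolyDP(cv2.convexHull(c),8,True)[:,0]+[240,60];print("plate px",q.tolist())
    w=np.array([ray(m,*p,12)[:2] for p in q]);print(w.round(1).tolist(),[round(np.linalg.norm(w[i]-w[i-1]),1) for i in range(len(w))])
h=hsv[60:245,260:420];k=((h[...,1]>100)&(h[...,0]>10)&(h[...,0]<30)).astype(np.uint8)
for c in cv2.findContours(k,0,1)[0]:
    if cv2.contourArea(c)<20:continue
    r=cv2.minAreaRect(c);p=np.array(r[0])+[260,60];print("orange px",p.round(1),r[1:],"at75",ray(m,*p,75).round(1),"at64",ray(m,*p,64).round(1))
# top-camera check after closing
mt=env.camera_model("top");im=env.grab_frame("top")[:,:,::-1].copy();cv2.imwrite("pics/t2.png",im)
g=cv2.cvtColor(im,cv2.COLOR_BGR2GRAY)[205:250,205:250];print(g[8:38:2,4:36:2])
```

```text
cam [ 581.  -166.3  403.5] [[0.995, 0.098, 0.0], [-0.095, 0.967, -0.238], [-0.024, 0.237, 0.971]] fx 334.4329597699423 315.6914617967327 235.4878227915692 [ 588.71773873 -232.21052161  201.06973729] [1.79939193e+02 3.49706326e-02 9.56227246e+01]
plate px [[399, 80], [391, 235], [269, 236], [262, 81]]
[[663.2, -80.5], [680.7, -252.2], [534.5, -267.8], [515.8, -96.0]] [np.float64(148.3), np.float64(172.6), np.float64(147.0), np.float64(172.8)]
orange px [284.5 126.5] ((15.0, 21.0), 90.0) at75 [ 549.6 -144.6   75. ] at64 [ 548.5 -143.9   64. ]
orange px [333.  123.5] ((11.0, 32.0), 90.0) at75 [ 594.5 -137.5   75. ] at64 [ 594.9 -136.5   64. ]
[[ 82  83  85  82  83  86  83  84  84  88 106  85  82  83  83  83]
 [ 82  81  81  82  87  84 130 141 144 148 147  97  88  83  82  83]
 [ 81  82  87  85  99 108 105  88 113 149 149 133 135 119  84  82]
 [ 89  81  85 101 104  52  56  57   4 190 187 149  87 150 120  84]
 [ 83  95 129 147 173  45  52  59  32 196 213 193 111 140 152 102]
 [ 81 137 149 149 212  67  53  55  28 172 213 213 161 109 151 122]
 [ 81  90 150 180 213  73  55  57  45 115 213 213 195 114 145 153]
 [ 85  83 143 199 213 140  52  59  45  77 213 214 209 142 119 151]
 [ 90  86 141 191 213 159  52  61  59  13 208 214 199 150  95 147]
 [ 83  84 139 153 214 182  54  61  62  21 197 213 160 149 142 111]
 [ 85  83 137 140 185 214  54  61  62  24 192 197 148 150 136  69]
 [ 83  87  96 152 144 174  65  55  42  20 165 143 125 106 120  83]
 [ 85  83  82 119 148 149 122 116 120 120 103  87 119 136 105  79]
 [ 85  82  82  82 124 152 149 123 104 114 126 137 145 107  88  83]
 [ 81  81  82  84  84 117  88 114 135 138 139 117 103  81  83  83]]
```

```bash
python3 -m jog '{"jaw":[40,40,40,40,40,40,40,40,40,40],"slide":[[0.5,-0.1,0],[1,-0.2,0],[1,-0.2,0],[1,-0.2,0],[1,-0.2,0],[1,-0.2,0],[1,-0.2,0],[1,-0.2,0],[1,-0.2,0],[1,-0.2,0]],"spin":[0,0,0,0,0,0,0,0,0,0]}'  | head -2; python3 -m jog '{"jaw":[40,40,40,40,40,40,40],"slide":[[1,-0.2,0],[1,-0.2,0],[1,-0.2,0],[1,-0.2,0],[1,-0.2,0],[0.5,0,0],[0,0,0]],"spin":[0,0,0,0,0,0,0]}' | head -2; python3 -m jog '{"jaw":[40,40,40,40,40,40,40,40,40,40],"slide":[[0,0,0],[0,0,0],[0,0,0],[0,0,0],[0,0,0],[0,0,0],[0,0,0],[0,0,0],[0,0,0],[0,0,0]],"spin":[-0.8,-1,-1,-1,-1,-1,-1,-1,-1,-0.9]}'; python3 -m jog '{"jaw":[40,40],"slide":[[0,0,0],[0,0,0]],"spin":[0,0]}'
cat > head.py <<'E'
from h import *
def blob(im,m,box,lo,hi,z,minA=40):
    x0,y0,x1,y1=box;g=im[y0:y1,x0:x1].astype(int);k=((g.max(-1)-g.min(-1)<22)&(g.mean(-1)>lo)&(g.mean(-1)<hi)).astype(np.uint8)
    for c in cv2.findContours(k,0,1)[0]:
        if cv2.contourArea(c)<minA:continue
        r=cv2.minAreaRect(c);b=cv2.boxPoints(r)+[x0,y0]+0.;w=np.array([ray(m,*p,z)[:2] for p in b]);e=w[1]-w[0],w[2]-w[1]
        print("px",b.mean(0).round(1),"ctr",w.mean(0).round(1),"len",[round(float(np.linalg.norm(x)),1) for x in e],"ang",[round(float(np.degrees(np.arctan2(x[1],x[0]))),1) for x in e])
E
python3 - <<'E'
from head import *
m=env.camera_model("top");im=cv2.imread("pics/t2.png");print("top grip@66");blob(im,m,(209,210,245,245),47,95,66);print("flange@36");blob(im,m,(209,210,245,245),165,255,36)
s=env.state();mw=env.camera_model("wrist");w=env.grab_frame("wrist")[:,:,::-1].copy();cv2.imwrite("pics/hw.png",w)
p=proj(mw,[460,206,66]);print("state",np.round(s["ee_pos"],1),np.round(s["ee_rot"],1),"pred px",p.round())
x,y=p.astype(int);box=(x-60,max(0,y-60),x+60,min(y+60,248));print("wrist grip");blob(w,mw,box,0,75,66);print("flange");blob(w,mw,box,170,256,36)
E
```

```text
time_s: 13.1
ee_pos: [501.8, 47.7, 199.4]
time_s: 13.8
ee_pos: [456.9, 208.5, 199.8]
time_s: 14.8
ee_pos: [458.0, 205.6, 200.2]
ee_rot: [-179.9, -0.0, 173.5]
force: [-0.5, 0.3, 0.4]
gripper_width: 39.8
gripper_force: 0.0
time_s: 15.0
ee_pos: [457.9, 206.3, 200.3]
ee_rot: [-180.0, -0.0, 173.0]
force: [0.4, 0.0, -0.2]
gripper_width: 39.8
gripper_force: 0.0
top grip@66
px [222.2 227. ] ctr [461.1 208.1] len [13.3, 44.7] ang [-79.8, -169.5]
flange@36
px [230.8 225.6] ctr [465.9 193.2] len [15.3, 38.0] ang [-81.7, -171.4]
state [457.9 206.3 200.3] [-180.   -0.  173.] pred px [316. 224.]
wrist grip
px [320.2 222.5] ctr [459.6 210.2] len [13.6, 45.4] ang [98.7, 8.8]
flange
px [303.9 221.8] ctr [462.7 191.7] len [27.8, 53.5] ang [84.3, -5.7]
px [303.6 195.8] ctr [433.5 195.2] len [27.3, 6.2] ang [118.8, 29.1]
px [336.4 211. ] ctr [455.  229.2] len [24.7, 54.8] ang [98.2, 9.3]
```

Both views put the grip centre at (460,209), yaw ≈ 9.5°. I'll align and descend straddling the grip, down to the first light contact with the flange, to fix the true fingertip height.

```bash
python3 -m jog '{"jaw":[30,30,30,30,30,30,30,30,30,30],"slide":[[0,0,0],[0,0,0],[0,0,0],[-0.085,0.087,0.5],[0,0,1],[0,0,1],[0,0,1],[0,0,0.7],[0,0,0.4],[0,0,0]],"spin":[-0.6,-1,-0.46,0,0,0,0,0,0,0]}'; python3 -m jog '{"jaw":[30,30,30,30,30,30],"slide":[[0,0,0.2],[0,0,0.2],[0,0,0.1],[0,0,0.1],[0,0,0],[0,0,0]],"spin":[0,0,0,0,0,0]}'
python3 - <<'E'
from head import *
s=env.state();mw=env.camera_model("wrist");w=env.grab_frame("wrist")[:,:,::-1].copy();cv2.imwrite("pics/hw2.png",w);sc=env.grab_frame("scene")[:,:,::-1].copy();cv2.imwrite("pics/hs2.png",sc)
p=proj(mw,s["ee_pos"]);print("tcp px",p.round(),np.round(s["ee_pos"],1))
print("grip pred",proj(mw,[460,209.3,66]).round());blob(w,mw,(250,150,390,262),0,45,66)
ms=env.camera_model("scene");print("scene tcp px",proj(ms,s["ee_pos"]).round(), "tcp+31",proj(ms,np.array(s["ee_pos"])+[0,0,31]).round())
a=cv2.resize(sc[225:320,380:475],None,fx=4.2,fy=4.2,interpolation=2);b=cv2.resize(w[130:290,230:390],(399,399),interpolation=2);cv2.imwrite("pics/v10.png",np.hstack([a,b]))
E
```

```text
time_s: 16.05
ee_pos: [459.0, 209.6, 61.3]
ee_rot: [-179.9, -0.2, -170.4]
force: [-0.6, 0.4, -0.1]
gripper_width: 29.8
gripper_force: 0.0
time_s: 16.65
ee_pos: [460.0, 210.2, 44.8]
ee_rot: [-180.0, 0.0, -170.3]
force: [0.4, 0.3, -0.7]
gripper_width: 30.6
gripper_force: 0.0
tcp px [316. 263.] [460.  210.2  44.8]
grip pred [314. 275.]
px [316.  245.5] ctr [442.9 207.4] len [13.3, 16.9] ang [99.7, 10.2]
scene tcp px [425. 278.] tcp+31 [426. 266.]
```

```bash
for i in 1; do python3 -m jog '{"jaw":[30,30,30,30,30,30],"slide":[[0,0,0.1],[0,0,0.1],[0,0,0.05],[0,0,0.05],[0,0,0],[0,0,0]],"spin":[0,0,0,0,0,0]}'; done | egrep "ee_pos|force"; python3 -m jog '{"jaw":[30,30,30,30,30],"slide":[[0,0,0.05],[0,0,0.05],[0,0,0.05],[0,0,0],[0,0,0]],"spin":[0,0,0,0,0]}'| egrep "ee_pos|force"
```

```text
ee_pos: [460.0, 210.1, 35.6]
force: [1.0, 0.6, 0.1]
gripper_force: 0.0
ee_pos: [459.9, 210.2, 31.1]
force: [0.4, -0.1, 0.7]
gripper_force: 0.0
```

Run:
```python
import numpy as np
from workcell import env
s=env.state();print(np.round(s["force"],1),np.round(s["torque"],2),np.round(s["ee_pos"],1))
```

```text
[ 0.4 -0.1  0.7] [ 0.09 -0.11  0.  ] [459.9 210.2  31.1]
```

```bash
python3 -m jog '{"jaw":[30,30,30,30,30,30],"slide":[[0,0,0.1],[0,0,0.1],[0,0,0.1],[0,0,0.1],[0,0,0],[0,0,0]],"spin":[0,0,0,0,0,0]}'| egrep "ee_pos|force"; python3 -m jog '{"jaw":[30,30,30,30,30,30],"slide":[[0,0,0.05],[0,0,0.05],[0,0,0.05],[0,0,0.05],[0,0,0],[0,0,0]],"spin":[0,0,0,0,0,0]}'| egrep "ee_pos|force"
```

```text
ee_pos: [459.9, 210.1, 19.0]
force: [0.2, 0.2, -0.4]
gripper_force: 0.0
ee_pos: [459.9, 210.2, 13.1]
force: [-0.0, -0.4, 0.1]
gripper_force: 0.0
```

```bash
python3 -m jog '{"jaw":[30,30,30,30,30],"slide":[[0,0,0.05],[0,0,0.05],[0,0,0.05],[0,0,0],[0,0,0]],"spin":[0,0,0,0,0]}'| egrep "ee_pos|force"; python3 -m jog '{"jaw":[10,10,10,10,10,10],"slide":[[0,0,0],[0,0,0],[0,0,0],[0,0,0],[0,0,0],[0,0,0]],"spin":[0,0,0,0,0,0]}' 50
```

```text
ee_pos: [459.9, 210.1, 8.5]
force: [-0.1, -0.2, -0.0]
gripper_force: 0.0
time_s: 20.15
ee_pos: [460.0, 210.2, 8.7]
ee_rot: [-180.0, 0.0, -170.3]
force: [-0.3, -0.1, 0.3]
gripper_width: 15.7
gripper_force: 50.0
```

Gripped (15.7 mm, 50 N). Lifting, turning to the stand's yaw (≈5.9° + 180°), and carrying it to a viewpoint near the slot.

```bash
python3 -m jog '{"jaw":[10,10,10,10,10,10,10,10,10],"slide":[[0,0,-0.2],[0,0,-0.4],[0,0,-0.7],[0,0,-1],[0,0,-1],[0,0,-1],[0,0,-0.8],[0,0,0],[0,0,0]],"spin":[0,0,0,0,0,0,0,0.24,0.24]}'; python3 -m jog '{"jaw":[10,10,10,10,10,10,10,10,10,10],"slide":[[-0.2,-0.5,0],[-0.41,-0.94,0],[-0.41,-0.94,0],[-0.41,-0.94,0],[-0.41,-0.94,0],[-0.41,-0.94,0],[-0.41,-0.94,0],[-0.41,-0.94,0],[-0.41,-0.94,0],[-0.41,-0.94,0]],"spin":[0,0,0,0,0,0,0,0,0,0]}' | egrep "ee|width"; python3 -m jog '{"jaw":[10,10,10,10,10,10,10],"slide":[[-0.41,-0.94,-0.5],[-0.41,-0.94,-0.5],[-0.41,-0.94,0],[-0.2,-0.46,0],[0,0,0],[0,0,0],[0,0,0]],"spin":[0,0,0,0,0,0,0]}'
cat > stand.py <<'E'
from h import *
s=env.state();m=env.camera_model("wrist");im=env.grab_frame("wrist")[:,:,::-1].copy();cv2.imwrite("pics/sw.png",im)
print(np.round(s["ee_pos"],1),np.round(s["ee_rot"],1))
p=proj(m,[596,-139,75]);print("pred slot px",p.round())
hsv=cv2.cvtColor(im,cv2.COLOR_BGR2HSV);k=((hsv[...,1]>100)&(hsv[...,0]>10)&(hsv[...,0]<30)).astype(np.uint8)
for c in cv2.findContours(k,0,1)[0]:
    if cv2.contourArea(c)<25:continue
    r=cv2.minAreaRect(c);x,y,w,h=cv2.boundingRect(c);q=np.array([ray(m,*b,75)[:2] for b in cv2.boxPoints(r)])
    print("orange bbox",(x,y,w,h),"at75",ray(m,*r[0],75).round(1),"at62",ray(m,*r[0],62).round(1),"sides",[round(float(np.linalg.norm(q[i]-q[i-1])),1) for i in(1,2)])
E
python3 stand.py
```

```text
time_s: 21.05
ee_pos: [460.3, 210.3, 163.7]
ee_rot: [180.0, 0.2, -174.2]
force: [0.5, 0.2, -1.3]
gripper_width: 15.7
gripper_force: 50.0
ee_pos: [603.8, -46.5, 162.5]
ee_rot: [-180.0, 0.0, -174.1]
gripper_width: 15.8
time_s: 22.75
ee_pos: [655.3, -137.3, 191.5]
ee_rot: [179.9, -0.1, -174.1]
force: [-0.3, -0.2, -1.2]
gripper_width: 15.4
gripper_force: 50.0
[ 655.3 -137.3  191.5] [ 1.799e+02 -1.000e-01 -1.741e+02]
pred slot px [321. 163.]
orange bbox (444, 432, 57, 40) at75 [905.9  72.1  75. ] at62 [918.9  80.9  62. ] sides [56.8, 62.8]
orange bbox (118, 343, 354, 20) at75 [ 796.  -145.7   75. ] at62 [ 804.5 -145.7   62. ] sides [375.6, 23.0]
orange bbox (354, 273, 12, 62) at75 [732.5 -83.6  75. ] at62 [738.3 -81.2  62. ] sides [10.8, 68.3]
orange bbox (267, 273, 11, 62) at75 [ 741.8 -174.1   75. ] at62 [ 748.1 -175.3   62. ] sides [68.3, 10.0]
orange bbox (316, 147, 12, 34) at75 [ 596.  -138.1   75. ] at62 [ 596.3 -137.9   62. ] sides [10.1, 30.1]
orange bbox (580, 135, 60, 46) at75 [561.5 126.7  75. ] at62 [560.4 137.7  62. ] sides [40.9, 53.9]
orange bbox (314, 102, 16, 22) at75 [ 551.3 -142.9   75. ] at62 [ 549.8 -142.9   62. ] sides [13.4, 17.9]
```

Run:
```python
from h import *
m=env.camera_model("wrist");s=env.state();im=cv2.imread("pics/sw.png");g=im.astype(int);t=np.array(s["ee_pos"])
pc=proj(m,t+[0,0,27]);print("pred flange ctr px",pc.round(1),"pred flange y-edges at ctr",[proj(m,t+[0.1028*-d,0.9947*d,27]).round(1).tolist() for d in(22,-22)],"crossbar lo",proj(m,t+[0,0,3.3]).round(1))
for r in range(226,276,4):
    row=g[r,250:390];k=(row.max(-1)-row.min(-1)<25)&(row.mean(-1)>120);x=np.nonzero(k)[0]+250
    print(r,len(x),x[:1],x[-1:],x.mean().round(1) if len(x) else "")
```

```text
pred flange ctr px [316.  278.5] pred flange y-edges at ctr [[355.5, 278.5], [276.5, 278.5]] crossbar lo [315.9 264.9]
226 114 [250] [363] 306.5
230 0 [] [] 
234 0 [] [] 
238 0 [] [] 
242 0 [] [] 
246 4 [300] [331] 315.5
250 12 [295] [336] 315.5
254 0 [] [] 
258 0 [] [] 
262 0 [] [] 
266 0 [] [] 
270 0 [] [] 
274 0 [] []
```

The wrist view of the held head is centred (flange at u=315.5–316, TCP 316), and the slot is at (596.0,−138.2). Going above the slot.

```bash
python3 -m jog '{"jaw":[10,10,10,10,10,10,10,10,10],"slide":[[0.6,0.05,0],[0.8,0.073,0],[0.6,0.05,0.2],[0,0,0.8],[0,0,1],[0,0,1],[0,0,0.5],[0,0,0.2],[0,0,0]],"spin":[0,0,0,0,0,0,0,0,0]}'
python3 - <<'E'
from h import *
s=env.state();ms=env.camera_model("scene");im=env.grab_frame("scene")[:,:,::-1].copy();cv2.imwrite("pics/ins.png",im);t=np.array(s["ee_pos"]);print(t.round(1),np.round(s["ee_rot"],1))
for n,p in(("socket",[596,-138.2,75]),("head underside",t+[1,0,3.3]),("flange bottom",t+[1,0,21.3])):print(n,((proj(ms,p)-[190,225])*6).round())
cv2.imwrite("pics/v10.png",cv2.resize(im[225:320,190:300],None,fx=6,fy=6,interpolation=2))
E
```

```text
time_s: 23.7
ee_pos: [595.5, -139.0, 80.3]
ee_rot: [180.0, -0.1, -174.1]
force: [-0.8, -0.5, -0.8]
gripper_width: 15.5
gripper_force: 50.0
[ 595.5 -139.    80.3] [ 1.800e+02 -1.000e-01 -1.741e+02]
socket [299. 262.]
head underside [294. 243.]
flange bottom [288. 201.]
```

View pics/v10.png

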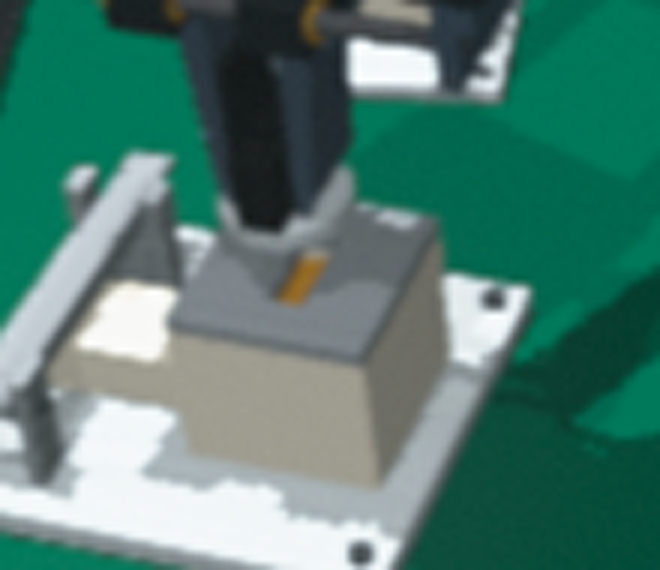

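The last view shows the head's flange centred at (288,210) above the slot (visible part at 300,280), and the latch still closed in its catch. Inserting with force checks.

```bash
python3 -m jog '{"jaw":[10,10,10,10,10,10],"slide":[[0,0.02,0.1],[0,0,0.1],[0,0,0.1],[0,0,0.08],[0,0,0],[0,0,0]],"spin":[0,0,0,0,0,0]}'| egrep "ee|force"; python3 -m jog '{"jaw":[10,10,10,10,10],"slide":[[0,0,0.08],[0,0,0.08],[0,0,0.06],[0,0,0],[0,0,0]],"spin":[0,0,0,0,0]}'| egrep "ee|force"
```

```text
ee_pos: [595.9, -139.2, 69.2]
ee_rot: [-180.0, -0.0, -174.1]
force: [-0.4, 0.1, -1.3]
gripper_force: 50.0
ee_pos: [595.9, -139.2, 62.5]
ee_rot: [-180.0, -0.0, -174.1]
force: [0.5, 0.1, -2.4]
gripper_force: 50.0
```

```bash
python3 -m jog '{"jaw":[10,10,10,10,10],"slide":[[0,0,0.05],[0,0,0.05],[0,0,0.05],[0,0,0],[0,0,0]],"spin":[0,0,0,0,0]}'| egrep "ee_p|force"; python3 -m jog '{"jaw":[10,10,10,10,10],"slide":[[0,0,0.05],[0,0,0.04],[0,0,0.04],[0,0,0],[0,0,0]],"spin":[0,0,0,0,0]}'| egrep "ee_p|force";python3 -m jog '{"jaw":[10,10,10,10],"slide":[[0,0,0.03],[0,0,0.03],[0,0,0],[0,0,0]],"spin":[0,0,0,0]}'| egrep "ee_p|force"
```

```text
ee_pos: [596.1, -139.2, 58.5]
force: [-1.3, 0.4, 2.5]
gripper_force: 50.0
ee_pos: [596.1, -139.2, 54.5]
force: [-0.7, 1.2, 3.5]
gripper_force: 50.0
ee_pos: [596.1, -139.2, 53.2]
force: [-1.4, 2.0, 7.8]
gripper_force: 50.0
```

```bash
python3 -m jog '{"jaw":[10,10,10,10],"slide":[[0,0,0.02],[0,0,0.02],[0,0,0],[0,0,0]],"spin":[0,0,0,0]}'| egrep "ee_p|force"; python3 -m jog '{"jaw":[10,10,10,10,10,10],"slide":[[0,0,0],[0,0,0],[0,0,0],[0,0,0],[0,0,0],[0,0,0]],"spin":[0.2,0.4,0.5,0.5,0.4,0]}' 60; python3 -c "
from workcell import env;print(env.state()['torque'])"
```

```text
ee_pos: [596.2, -139.2, 53.2]
force: [-4.0, 1.5, 13.8]
gripper_force: 50.0
time_s: 27.25
ee_pos: [596.9, -138.3, 53.2]
ee_rot: [179.9, 0.1, 169.8]
force: [-1.8, 3.6, 12.7]
gripper_width: 15.6
gripper_force: 60.0
[ 0.79975636  0.3154509  -0.00368501]
```

```bash
python3 -m jog '{"jaw":[10,10,10,10,10,10,10,10],"slide":[[0,0,0],[0,0,0],[0,0,0],[0,0,0],[0,0,0],[0,0,0],[0,0,0],[0,0,0]],"spin":[0.4,0.6,0.7,0.7,0.7,0.6,0.3,0]}'; python3 -m jog '{"jaw":[10,10,10,10,10,10,10,10,10],"slide":[[0,0,0],[0,0,0],[0,0,0],[0,0,0],[0,0,0],[0,0,0],[0,0,0],[0,0,0],[0,0,0]],"spin":[0.4,0.6,0.7,0.7,0.6,0.5,0.4,0,0]}'; python3 -c "
from workcell import env;print(env.state()['torque'])"
```

```text
time_s: 28.05
ee_pos: [598.4, -137.2, 53.2]
ee_rot: [179.7, 0.1, 137.8]
force: [2.0, 7.2, 11.6]
gripper_width: 15.8
gripper_force: 60.0
time_s: 28.95
ee_pos: [598.7, -136.7, 53.3]
ee_rot: [179.6, -0.1, 106.6]
force: [1.8, 8.5, 11.0]
gripper_width: 16.0
gripper_force: 60.0
[ 1.54331825 -0.30149774  0.25305416]
```

```bash
python3 -m jog '{"jaw":[10,10,10,10,10,10],"slide":[[0.03,0.04,0],[0.02,0.02,0],[0,0,0],[0,0,0],[0,0,0],[0,0,0]],"spin":[0.4,0.4,0.4,0.2,0,0]}';  python3 -c "
from workcell import env;print(env.state()['torque'])"
```

```text
time_s: 29.55
ee_pos: [598.8, -136.6, 53.2]
ee_rot: [179.8, 0.0, 95.5]
force: [-0.7, 4.2, 11.6]
gripper_width: 15.7
gripper_force: 60.0
[0.55382158 0.25931652 0.21508435]
```

```bash
python3 -m jog '{"jaw":[10,10,10,10],"slide":[[0,0,0.01],[0,0,0.01],[0,0,0],[0,0,0]],"spin":[0.15,0.15,0,0]}';  python3 -c "
from workcell import env;print(env.state()['torque'])"
python3 - <<'E'
from head import *
im=env.grab_frame("scene")[:,:,::-1].copy();cv2.imwrite("pics/fin.png",im);g=im.astype(int)[232:262,205:222];ys,xs=np.nonzero((g.max(-1)-g.min(-1)<25)&(g.mean(-1)>75));print("nose rows",ys[:4]+232)
E
```

```text
time_s: 29.95
ee_pos: [598.8, -136.6, 53.2]
ee_rot: [179.8, 0.0, 93.1]
force: [-1.8, 3.6, 14.5]
gripper_width: 15.7
gripper_force: 60.0
[0.59673205 0.49591843 0.16381505]
nose rows [245 246 246 258]
```

```bash
for i in 1; do python3 -m jog '{"jaw":[10,10,10,10],"slide":[[0,0,0],[0,0,0],[0,0,0],[0,0,0]],"spin":[0.15,0.1,0,0]}' | egrep "rot|force|ee_p";  python3 -c "
from workcell import env;print(env.state()['torque'], env.state()['qpos'])"; done
python3 - <<'E'
from h import *
m=env.camera_model("top");im=env.grab_frame("top")[:,:,::-1].copy();cv2.imwrite("pics/ft.png",im)
a=cv2.imread("pics/t2.png")
print("top diff around latch", np.abs(im.astype(int)-a)[130:195,398:428].mean((0,2)).round())
E
```

```text
ee_pos: [598.8, -136.7, 53.2]
ee_rot: [179.8, -0.0, 91.1]
force: [-1.1, 3.2, 15.4]
gripper_force: 60.0
[0.51237494 0.46101458 0.22683766] [-1.39651293e+01  2.75736637e+01  9.47834472e+01  7.36800127e-02
  5.74242340e+01 -1.51100285e+01]
top diff around latch [69. 65. 63. 60. 54. 49. 32. 29. 38. 46. 51. 53. 50. 48. 52. 53. 49. 51.
 53. 55. 57. 47. 30. 18. 17. 29. 44. 48. 45. 44.]
```

Run:
```python
from h import *
w=env.grab_frame("wrist")[:,:,::-1].copy();cv2.imwrite("pics/fw.png",w);a=cv2.imread("pics/sw.png")
for r in(244,248,252,256,260,264):
    print(r,"before",a[r,288:346:3].mean(-1).astype(int).tolist());print(r,"after ",w[r,288:346:3].mean(-1).astype(int).tolist())
m=env.camera_model("wrist")
# block-top edges in wrist view give stand yaw relative to tool
g=cv2.cvtColor(w,cv2.COLOR_BGR2HSV);k=(g[:245,:,1]<100).astype(np.uint8)
for c in cv2.findContours(k,0,1)[0]:
    if cv2.contourArea(c)<3000:continue
    q=cv2.approxPolyDP(cv2.convexHull(c),6,True)[:,0];p=np.array([ray(m,*x,12)[:2] for x in q]);print(q.tolist(),[ (round(float(np.linalg.norm(p[i]-p[i-1]))),round(float(np.degrees(np.arctan2(*(p[i]-p[i-1])[::-1]))),1)) for i in range(len(p))])
```

```text
244 before [105, 102, 102, 102, 91, 112, 112, 122, 131, 150, 135, 119, 116, 114, 104, 72, 71, 69, 73, 72]
244 after  [212, 208, 209, 214, 197, 180, 165, 174, 186, 216, 196, 172, 164, 177, 210, 236, 238, 240, 238, 241]
248 before [103, 104, 95, 136, 189, 22, 12, 19, 20, 14, 16, 18, 20, 21, 125, 169, 116, 72, 68, 69]
248 after  [213, 196, 159, 202, 249, 35, 35, 27, 31, 23, 31, 32, 32, 32, 180, 232, 166, 231, 242, 239]
252 before [53, 59, 55, 76, 61, 9, 13, 11, 16, 26, 17, 26, 16, 19, 21, 70, 71, 56, 59, 61]
252 after  [78, 84, 84, 115, 75, 28, 27, 31, 31, 31, 27, 29, 33, 35, 51, 109, 106, 84, 78, 91]
256 before [58, 53, 43, 30, 10, 26, 12, 7, 21, 11, 15, 23, 18, 23, 20, 30, 28, 52, 48, 57]
256 after  [84, 88, 58, 45, 30, 36, 39, 36, 34, 31, 30, 33, 26, 36, 31, 37, 42, 87, 86, 84]
260 before [54, 56, 23, 25, 18, 14, 20, 24, 27, 23, 28, 10, 17, 24, 15, 18, 26, 47, 57, 52]
260 after  [82, 88, 46, 39, 37, 29, 29, 34, 31, 32, 29, 40, 38, 36, 27, 41, 36, 72, 82, 80]
264 before [56, 40, 31, 29, 30, 28, 30, 31, 30, 33, 32, 34, 23, 27, 21, 20, 31, 33, 51, 53]
264 after  [89, 78, 35, 34, 43, 47, 45, 47, 42, 49, 48, 48, 51, 49, 45, 39, 42, 60, 81, 84]
[[412, 172], [413, 244], [214, 243], [207, 187]] [(148, 5.2), (54, -84.2), (150, -179.2), (42, 93.9)]
```

```bash
cat > tq.py <<'E'
import numpy as np
from workcell import env
T=[];F=[]
for i in range(6):
    env.grab_frame("wrist");s=env.state();T.append(s["torque"]);F.append(s["force"])
print("t",s["time_s"],"torque",np.mean(T,0).round(3),np.std(T,0).round(3),"F",np.mean(F,0).round(1),np.round(s["ee_pos"],1),np.round(s["ee_rot"],1))
E
python3 tq.py; python3 -m jog '{"jaw":[10,10,10],"slide":[[0,0,0],[0,0,0],[0,0,0]],"spin":[0.15,0,0]}' | egrep "rot"; python3 tq.py;  python3 -m jog '{"jaw":[10,10,10],"slide":[[0,0,0],[0,0,0],[0,0,0]],"spin":[-0.2,-0.2,0]}' | egrep "rot"; python3 tq.py
```

```text
t 30.8 torque [0.556 0.482 0.226] [0.032 0.02  0.033] F [-1.5  4.1 15.2] [ 598.8 -136.6   53.2] [179.8  -0.   91.1]
ee_rot: [179.8, -0.0, 89.9]
t 31.4 torque [0.566 0.486 0.193] [0.027 0.025 0.029] F [-1.2  4.  15. ] [ 598.8 -136.6   53.2] [179.8  -0.   89.9]
ee_rot: [179.8, -0.0, 93.1]
t 32.0 torque [0.609 0.51  0.274] [0.011 0.026 0.023] F [-2.5  4.4 15.6] [ 598.5 -136.6   53.2] [179.8  -0.   93.1]
```

```bash
python3 -m jog '{"jaw":[10,10,10],"slide":[[0,0,0],[0,0,0],[0,0,0]],"spin":[0.3,0.25,0]}' | egrep "rot|width"; python3 tq.py;  python3 -m jog '{"jaw":[10,10,10],"slide":[[0,0,0],[0,0,0],[0,0,0]],"spin":[0.2,0,0]}' | egrep "rot|width"; python3 tq.py
python3 - <<'E'
from h import *
w=env.grab_frame("wrist")[:,:,::-1].copy();cv2.imwrite("pics/fw2.png",w);b=cv2.imread("pics/fw.png");a=cv2.imread("pics/sw.png")
for n,i in(("sw",a),("fw",b),("now",w)):
    for r in(247,248,249):print(n,r,i[r,296:306].mean(-1).astype(int).tolist(),i[r,324:338].mean(-1).astype(int).tolist())
E
```

```text
ee_rot: [179.8, -0.0, 88.7]
gripper_width: 15.6
t 32.6 torque [0.564 0.532 0.131] [0.037 0.028 0.021] F [-2.   4.  15.6] [ 598.7 -136.6   53.2] [179.8  -0.   88.7]
ee_rot: [179.8, -0.0, 87.1]
gripper_width: 15.8
t 33.2 torque [0.569 0.53  0.139] [0.021 0.019 0.022] F [-2.   4.3 15.1] [ 598.7 -136.6   53.2] [179.8  -0.   87.1]
sw 247 [114, 115, 120, 138, 152, 141, 81, 27, 17, 17] [12, 19, 6, 3, 13, 74, 141, 152, 141, 133, 115, 115, 102, 81]
sw 248 [122, 136, 159, 183, 189, 133, 60, 22, 14, 11] [20, 17, 15, 21, 14, 50, 125, 181, 189, 169, 143, 125, 116, 94]
sw 249 [160, 183, 196, 201, 187, 122, 36, 16, 21, 22] [7, 15, 17, 19, 20, 23, 93, 179, 199, 196, 189, 163, 133, 90]
fw 247 [182, 177, 182, 204, 225, 205, 125, 51, 30, 19] [26, 27, 25, 23, 29, 106, 201, 231, 206, 179, 169, 171, 193, 228]
fw 248 [182, 202, 232, 248, 249, 190, 90, 35, 25, 29] [32, 37, 28, 32, 25, 80, 180, 250, 249, 232, 205, 178, 166, 174]
fw 249 [233, 246, 252, 255, 245, 155, 56, 24, 33, 26] [29, 30, 35, 30, 29, 44, 150, 248, 254, 253, 247, 230, 191, 131]
now 247 [177, 171, 180, 208, 225, 202, 125, 47, 29, 24] [18, 20, 26, 21, 28, 108, 202, 219, 202, 177, 170, 173, 185, 203]
now 248 [181, 201, 228, 248, 249, 189, 94, 28, 23, 29] [22, 32, 40, 32, 16, 81, 183, 245, 249, 234, 200, 172, 167, 156]
now 249 [231, 248, 252, 255, 243, 152, 56, 25, 34, 33] [33, 32, 31, 32, 29, 47, 145, 251, 255, 252, 241, 225, 189, 128]
```

```bash
python3 -m jog '{"jaw":[10,10,10,10],"slide":[[0,0,0],[0,0,0],[0,0,0],[0,0,0]],"spin":[-0.4,-0.4,-0.2,0]}' | egrep "rot|width"; python3 tq.py;  python3 -m jog '{"jaw":[10,10,10,10],"slide":[[0,0,0],[0,0,0],[0,0,0],[0,0,0]],"spin":[-0.4,-0.4,-0.2,0]}' | egrep "rot|width"; python3 tq.py; python3 -m jog '{"jaw":[10,10,10,10],"slide":[[0,0,0],[0,0,0],[0,0,0],[0,0,0]],"spin":[0.4,0.4,0.2,0]}' | egrep "rot|width"; python3 tq.py
```

```text
ee_rot: [179.8, -0.0, 95.1]
gripper_width: 15.8
t 33.95 torque [0.593 0.622 0.205] [0.023 0.023 0.033] F [-3.4  3.9 16.3] [ 598.  -136.6   53.2] [179.9  -0.   95.1]
ee_rot: [179.9, -0.0, 103.1]
gripper_width: 15.8
t 34.65 torque [0.59  0.758 0.154] [0.027 0.023 0.026] F [-4.1  4.3 16.5] [ 597.6 -136.6   53.1] [179.9   0.  103.1]
ee_rot: [179.8, -0.0, 95.1]
gripper_width: 15.7
t 35.35 torque [0.58  0.672 0.103] [0.012 0.012 0.029] F [-2.8  4.5 16. ] [ 598.2 -136.6   53.2] [179.8  -0.   95.1]
```

```bash
python3 -m jog '{"jaw":[10,10,10,10,10],"slide":[[0,0,0],[0,0,0],[0,0,0],[0,0,0],[0,0,0]],"spin":[0.1,0.1,0,0,0]}'
python3 - <<'E'
from h import *
im=env.grab_frame("scene")[:,:,::-1].copy();a=cv2.imread("pics/k.png")
print("now\n",im[240:262:2,204:222:2].mean(-1).astype(int),"\nclosed ref\n",a[240:262:2,204:222:2].mean(-1).astype(int))
t0=cv2.imread("pics/scene0.png")
for n,b in(("bottle",(358,330,395,392)),("jar",(493,282,523,318)),("tray",(150,210,196,247))):
    x0,y0,x1,y1=b;print(n,np.abs(im[y0:y1,x0:x1].astype(int)-t0[y0:y1,x0:x1]).mean().round(1))
E
```

```text
time_s: 35.85
ee_pos: [598.3, -136.6, 53.2]
ee_rot: [179.8, -0.0, 93.5]
force: [-2.5, 4.8, 15.5]
gripper_width: 15.6
gripper_force: 60.0
now
 [[ 52  53  53  52  53  52  53  52  54]
 [ 55  53  54  52  52  52  53  52  53]
 [ 46  53  53  53  54  54  53  52  56]
 [ 33  33  34  37  42  50  54  61  87]
 [ 41  37  34  32  32  33  33  34  39]
 [ 59  55  52  53  47  41  37  35  33]
 [ 57  56  58  57  56  57  58  56  50]
 [ 56  56  56  55  56  56  57  59  59]
 [ 55  55  56  57  56  55  57  57  56]
 [ 66  81  64  58  56  57  56  56  56]
 [137 196 189 164  87  67  64  57  55]] 
closed ref
 [[ 69  69  70  69  69  69  70  70  67]
 [ 70  69  69  69  69  69  70  68  69]
 [ 69  69  69  69  70  69  70  69  69]
 [ 69  69  69  69  71  69  69  68  66]
 [ 69  69  69  69  69  69  67  63  63]
 [ 70  69  69  81 124 111 102  87  63]
 [114  84  69 144 190 195 185 110  62]
 [165  83 114 193 207 199 184  79  62]
 [ 92  82 174 201 197 189 191  95  65]
 [ 78 137 181 178 165 154 130  72  63]
 [122 177 178 176 126  95  88  71  65]]
bottle 8.6
jar 6.3
tray 9.8
```

Flush (z steady at 53.2 while pressing at 15 N), turned about 92°, grip at 60 N, bystanders untouched. Handing in.

```bash
python3 -c "
from workcell import env;print(env.job_done())"
```

```text
the job is handed in; nothing more can be done
None
```

I closed the latch into its catch, then pushed the bayonet head home until its flange sat flush and turned it about 92° clockwise. I handed in at about 36 s, still gripping at 60 N and pressing with about 15 N. I never felt the driver's stop, even when I briefly turned to about 99°, so the driver being fully turned is inferred from the angle rather than confirmed. At hand-in the gripper hid the latch; it was last seen closed just before the insertion.

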